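Nest the stoneware bowls

ROBOT

A 6-joint arm with a two-finger parallel gripper is mounted at the origin on the work surface. World frame = base frame: x ahead of the robot, y to its left, z up, the work surface at z = 0. Lengths are in m, angles in degrees, forces in N, time in s.
With the tool pointing down it reaches from about 0.25 to 0.725 m from the base axis. Payload 9.7 kg.
Tool frame: the origin (TCP) lies on the centre line of the jaws, within the pads' length; the fingertips stand tip_extent ahead of it and the grasp point (between the pads) lies 3 mm ahead of it (tip_extent is the distance from the TCP to the fingertips, in m); z points along the fingers, y is the line along which they close (so a half turn about z gives the same grasp; the last joint's range is limited). The gripper opens to 85 mm and grips with 20 to 120 N. Pads are 22 mm wide; open, the fingers measure 114 mm over their backs; the gripper's body (76 mm by 85 mm) begins 54 mm behind the grasp point. The pads swing forward as they close: fully open they stand 13 mm farther back than shut.
Start: joints at [0, 4.979, 10.078, 95.1, 0, 90], TCP at [0.55, -0, 0.253] pointing down, gripper open.
Joint ranges: [-179.16, 179.16], [-48.56, 103.87], [-65.8, 70.77], [-126.05, 130.52], [-82.76, 87.17], [-180, 180]. Speed limits (degrees/s): [127.2, 127.2, 147.25, 180, 180, 180].

INTERFACE

Orientations are given as [roll, pitch, yaw] about the fixed x, y, z axes, in that order (R = Rz(yaw) Ry(pitch) Rx(roll)).
In Python, from workcell import * gives the robot as it stands.
- The arm moves only by the tool servo_tool, never from a script. Its argument "rows" is a list of rows, each an object with "offset": the shift along the tool's x, y, z as a fraction of full scale, a list of three; "yaw": the turn about the tool's z as a fraction of full scale; "claw": the closure, from 0 (fully open) to 1 (shut). A call has 1 to 12 rows; each row is the pose to reach, as a shift and turn from the pose commanded when the call began, along the tool's axes at that moment, turning the shorter way round; what a row does not reach only later rows make up. Full scale, the value 1, is 0.1 m for a shift and pi rad for a turn. A row lasts 1/8 s, in which the tool goes at most 62.5 mm and 10.7 degrees, less where a joint would pass 70% of its speed; a pose out of reach is approached as far as the arm can. A call with a number of a shift or a turn outside -1 to 1 is refused whole. A call with a gripper value outside its range is refused whole. The fingers move at their own pace and stop on an object; "squeeze" is the grip in N (left out, the last holds). Time passes only in rows, so rows that repeat a pose let the fingers close. It gives the time, the measured TCP pose, the force, the opening and the grip force at its end, in the units of the state.
- get_obs(): the state, without advancing time (a new reading comes with each control period).
- camera(name): name is "scene" or "side" or "wrist"; returns (picture, depth): 400x640x3 uint8, red, green, blue; 400x640 float32, m along the optical axis (not along the pixel's ray), 0 where there is no reading.
- camera_info(name): a dict with "fx", "fy", "cx", "cy" (pixels), "dist" ([k1, k2, p1, p2, k3] as OpenCV has them; the pictures are not rectified), "cam_to_world" (4x4, takes a point from camera to world coordinates); the wrist camera has in their place "hand_eye" (4x4, takes a point from camera to tool coordinates, whose origin is the TCP and whose axes are the flange's). Camera axes: x right, y up, looking along -z (the intrinsics and any distortion apply to the point x, -y, -z); pixel columns grow to the right and rows downward; lengths in m; the calibration is good to about 2 mm. A picture is of the moment at which its call begins: read the wrist's pose just before it. camera_info takes no time and is no camera call.
- job_done(): hands the job in; it is judged then, once.
The state is a dict: "time": time; "q": joint angles; "qd": joint speeds; "joint_efforts": joint torques, N m; "ee_pos": TCP position; "tcp_rot": TCP orientation; "wrist_force": force on the tool from outside, world axes, zero at the start; "torque": the same for the moment, N m; "opening": finger opening in m; "grasp_force": force on a finger pad.
Only numpy, scipy, OpenCV 4.12 (cv2) and the standard library are available. Lean on these libraries where they do the work, as an engineer would, in place of code of your own. Each camera call takes 0.05 s, during which the arm holds its last target. There are 200 camera calls.

TASK

The three white stoneware bowls on the counter are washed and have to be stacked away: nest them in size order, the medium one inside the largest and the smallest inside the medium one, each standing upright and settled on the floor of the bowl below. Leave the largest bowl where it stands, set the bowls down gently rather than dropping them, and do not disturb the jar, the kitchen scale or the wooden spoon.

Things in the scene. Friction and masses are not known exactly. Their poses are not given: they have to be found in the camera images.
- large_bowl: White stoneware bowl, upright on a foot ring: 200 mm across the rim, 76 mm high, about 0.85 kg. Wall 8 mm thick, nearly upright near the rim; 184 mm across inside the rim; inner floor 90 mm across, 14 mm above the underside. Origin: centre of its underside; z up out of the mouth; round, so yaw is free. It stays where it is.
- medium_bowl: White stoneware bowl, upright on a foot ring: 142 mm across the rim, 74 mm high, about 0.42 kg. Wall 8 mm thick, nearly upright in its top 20 mm (pinch it there from above); 126 mm across inside; foot 62 mm; inner floor 60 mm across, 14 mm above the underside. Origin: centre of its underside; z up out of the mouth; round, so yaw is free. Nested, its rim is 12 mm above the large bowl's.
- small_bowl: White stoneware bowl, upright on a foot ring: 88 mm across the rim, 70 mm high, about 0.2 kg. Wall 8 mm thick, nearly upright in its top 20 mm (pinch it there from above); 72 mm across inside; foot 39 mm across. Origin: centre of its underside; z up out of the mouth; round, so yaw is free. Nested, its rim is 10 mm above the medium bowl's.
- jar: Bystander: closed amber glass storage jar with a wooden lid, 90 mm across, 160 mm high. Origin: centre of its underside, z up.
- scale: Bystander: flat black kitchen scale with a square steel plate, 150 mm (its x) by 200 mm (its y), 26 mm high. Origin: centre of its underside, z up.
- spoon: Bystander: wooden cooking spoon, 250 mm long, lying flat along its x. Origin: under its middle.
Things that resemble listed ones, but are neither listed nor needed, are in the scene too. Leave any green or yellow look-alike of the medium_bowl alone.

How it is judged (in metres and radians):
At the end, for the whole second after the job is handed in: Medium bowl in the large, small in the medium, each upright within 0.1 rad, centred within 30 mm, its underside 10 to 20 mm above that of the bowl below (14 mm when on its floor), at rest; the large bowl upright on the counter within 50 mm of its start (horizontal distance between medium_bowl and large_bowl below 0.03 m and z of medium_bowl in the frame of large_bowl between 0.01 and 0.02 m and angle between each of medium_bowl, small_bowl's own z axis and vertical below 0.1 rad and linear speed of each of medium_bowl, small_bowl, large_bowl below 0.02 m/s and angular speed of each of medium_bowl, small_bowl below 0.2 rad/s and horizontal distance between small_bowl and medium_bowl below 0.03 m and z of small_bowl in the frame of medium_bowl between 0.01 and 0.02 m and distance of large_bowl from where it was at the start of the episode below 0.05 m and angle between large_bowl's own z axis and vertical below 0.05 rad and height (world z) of large_bowl below 0.006 m); the robot touches nothing.
It fails at once if the medium bowl is dropped: it falls freely, touching nothing, at more than 0.6 m/s (a fall of about 20 mm) (linear speed of medium_bowl above 0.6 m/s and contact force between medium_bowl and anything else below 0.05 N).
It fails at once if the small bowl is dropped: it falls freely, touching nothing, at more than 0.6 m/s (a fall of about 20 mm) (linear speed of small_bowl above 0.6 m/s and contact force between small_bowl and anything else below 0.05 N).
It fails at once if the jar, scale or spoon is moved by more than 30 mm or tipped over (distance of any of jar, scale, spoon from where it was at the start of the episode above 0.03 m or angle between any of jar, scale, spoon's own z axis and vertical above 0.4 rad).
It also fails if it takes over 58 s, if anything falls off the work surface, if the arm or the gripper's body presses on something with over 40 N, if the wrist force passes 120 N, or if a joint passes its speed limit or range.

## Working session

There is one attempt and no reset: what is moved stays moved. The work goes in short steps, Python scripts to look and compute and a tool call to move; the robot and the scene stay as the last step left them, time stands still between calls to the robot, and variables do not carry over. Pictures are saved under pics/ and viewed, at most 10 in all, crops included, and the job is handed in when it is done.

Besides the shell and the picture viewer there is one more tool, called after ">>>" by a JSON object that holds its "fn" and its "kwargs". servo_tool: Moves the arm, as the interface text tells. Its arguments: {"type":"object","properties":{"rows":{"type":"array"},"squeeze":{"type":"number"}},"required":["rows"]}

```bash
mkdir -p pics; ls; python3 - <<'E'
from workcell import *
import cv2,numpy as np
print(get_obs())
for n in ["scene","side"]:
    p,d=camera(n); cv2.imwrite(f"pics/{n}0.png",p[:,:,::-1]); np.savez(f"{n}0.npz",p=p,d=d)
    print(n,camera_info(n))
print(camera_info("wrist"))
E
```

```text
pics
{'time': 0.0, 'q': array([9.71014547e-04, 5.01142423e+00, 1.00337427e+01, 9.50991400e+01,
       1.04695314e-03, 9.00011037e+01]), 'qd': array([-0.08145082, -0.06881018,  0.03464866,  0.03252823,  0.07926592,
       -0.03856606]), 'joint_efforts': array([ 7.68234549e-04, -5.20392072e+01,  4.64802504e+01,  1.63646933e-02,
        2.23589603e-05, -6.77332673e-05]), 'ee_pos': array([5.49799295e-01, 1.41234101e-05, 2.52573565e-01]), 'tcp_rot': array([-1.79923178e+02, -1.04547238e-03,  8.99998659e+01]), 'wrist_force': array([ 0.68413793, -0.02627907, -0.01825925]), 'torque': array([0.00057915, 0.0224373 , 0.01253081]), 'grasp_force': 0.0, 'opening': 0.08548267856677938}
scene {'fx': 374.69886972630246, 'fy': 374.69886972630246, 'cx': 309.4146222968754, 'cy': 206.70512434638277, 'dist': array([0.00391486, 0.        , 0.        , 0.        , 0.        ]), 'cam_to_world': array([[-0.79443977, -0.37659345,  0.47649011,  1.07545269],
       [ 0.60722337, -0.47694175,  0.63545759,  0.7626407 ],
       [-0.01205114,  0.79416871,  0.60757784,  0.73551053],
       [ 0.        ,  0.        ,  
[... 321 characters left out ...]
6236261,  0.77100483,  0.99412183],
       [ 0.00901142,  0.80622303,  0.59154309,  0.73704595],
       [ 0.        ,  0.        ,  0.        ,  1.        ]])}
{'fx': 360.27987062354555, 'fy': 360.27987062354555, 'cx': 321.45519795504805, 'cy': 196.60959121341003, 'dist': array([-0.00222678,  0.        ,  0.        ,  0.        ,  0.        ]), 'hand_eye': array([[-1.76637995e-04,  9.47651568e-01,  3.19306240e-01,
         8.14826881e-02],
       [ 9.99999978e-01,  2.02160710e-04, -4.67886949e-05,
        -1.71068108e-04],
       [-1.08890556e-04,  3.19306225e-01, -9.47651583e-01,
        -1.20495903e-01],
       [ 0.00000000e+00,  0.00000000e+00,  0.00000000e+00,
         1.00000000e+00]])}
```

View pics/scene0.png

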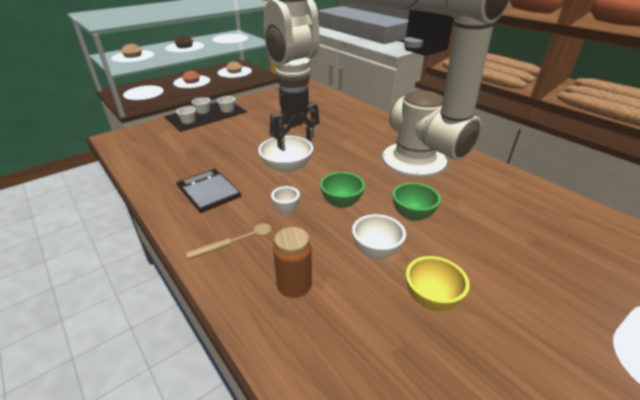

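View pics/side0.png

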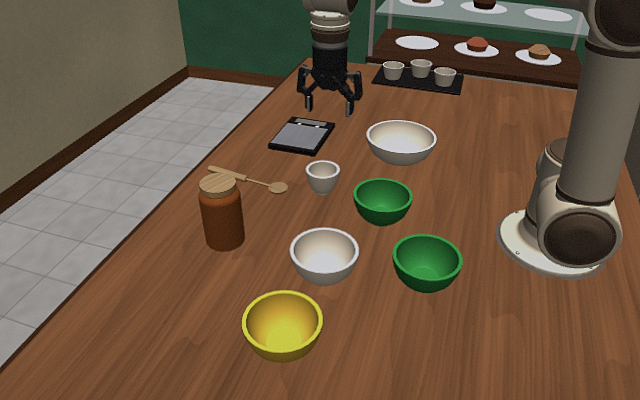

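The scene view shows the large bowl at (285,152), partly behind the gripper, the small at (286,199) and the medium at (379,236). In the side view they are at (401,141), (322,177) and (324,254), all clear. The green bowls, yellow bowl and jar stand nearby.

```bash
cat > h.py <<'E'
import cv2,numpy as np
from workcell import *
def cloud(d,info,T):
    v,u=np.mgrid[0:400,0:640]
    K=np.array([[info['fx'],0,info['cx']],[0,info['fy'],info['cy']],[0,0,1]])
    n=cv2.undistortPoints(np.stack([u,v],-1).reshape(-1,1,2).astype(float),K,info['dist']).reshape(400,640,2)
    P=np.stack([n[...,0]*d,-n[...,1]*d,-d],-1)
    return P@T[:3,:3].T+T[:3,3]
def comp(m,seed):
    n,l=cv2.connectedComponents(m.astype(np.uint8)); return (l==l[seed[1],seed[0]])&m
def white(p):
    h=cv2.cvtColor(p,cv2.COLOR_RGB2HSV); return (h[...,1]<60)&(h[...,2]>90)
def rim(P,lo=.006):
    zt=np.percentile(P[:,2],98); Q=P[P[:,2]>zt-lo]
    (x,y),r=cv2.minEnclosingCircle(Q[:,:2].astype(np.float32))
    A=np.c_[2*Q[:,:2],np.ones(len(Q))]; s=np.linalg.lstsq(A,(Q[:,:2]**2).sum(1),rcond=None)[0]
    return np.round([zt,x,y,r,s[0],s[1],np.sqrt(s[2]+s[0]**2+s[1]**2),len(Q)],4)
E
python3 - <<'E'
from h import *
S={"scene":dict(L=(285,158),S=(286,210),M=(379,240)),"side":dict(L=(401,145),S=(322,186),M=(324,260))}
G={"scene":dict(g1=(342,190),g2=(416,205),y=(437,285),jar=(293,270)),"side":dict(g1=(383,205),g2=(427,265),y=(283,330),jar=(222,220))}
for n in S:
    f=np.load(n+"0.npz"); p,d=f['p'],f['d']; i=camera_info(n); C=cloud(d,i,i['cam_to_world'])
    w=white(p)&(d>0)
    for k,s in S[n].items():
        m=comp(w,s); print(n,k,m.sum(),rim(C[m]) if w[s[1],s[0]] else 'miss')
    h=cv2.cvtColor(p,cv2.COLOR_RGB2HSV)
    for k,s in G[n].items():
        m=comp((abs(h[...,0].astype(int)-int(h[s[1],s[0],0]))<8)&(h[...,1]>150)&(d>0)&(C[...,2]>.01),s); print(n,k,m.sum(),rim(C[m]) if m.any() else '')
E
```

```text
scene L 1466 [2.598e-01 6.066e-01 6.600e-03 1.630e-02 6.063e-01 6.100e-03 1.290e-02
 3.900e+01]
scene S 636 [ 7.170e-02  5.742e-01 -3.070e-02  4.540e-02  5.735e-01 -2.960e-02
  3.990e-02  1.650e+02]
scene M 1843 [7.550e-02 4.751e-01 2.663e-01 7.320e-02 4.759e-01 2.687e-01 6.650e-02
 4.140e+02]
scene g1 0 
scene g2 0 
scene y 0 
scene jar 1435 [1.398e-01 7.305e-01 2.316e-01 4.120e-02 7.265e-01 2.269e-01 3.960e-02
 1.600e+02]
side L 2171 [ 7.550e-02  4.121e-01 -2.636e-01  1.037e-01  4.110e-01 -2.614e-01
  9.560e-02  3.910e+02]
side S 798 [ 6.900e-02  5.683e-01 -3.050e-02  4.560e-02  5.700e-01 -2.940e-02
  3.980e-02  2.230e+02]
side M 2979 [7.310e-02 4.723e-01 2.672e-01 7.210e-02 4.721e-01 2.689e-01 6.660e-02
 6.640e+02]
side g1 0 
side g2 0 
side y 2396 [7.420e-02 4.867e-01 4.674e-01 7.180e-02 4.866e-01 4.681e-01 6.670e-02
 8.620e+02]
side jar 2085 [1.394e-01 7.235e-01 2.297e-01 4.240e-02 7.254e-01 2.259e-01 3.910e-02
 1.850e+02]
```

```bash
python3 - <<'E'
import workcell; print([ (k, v if isinstance(v,(int,float,dict,list)) else '') for k,v in vars(workcell).items() if not k.startswith('__')])
from h import *
print(get_obs().keys())
f=np.load("side0.npz"); p,d=f['p'],f['d']; i=camera_info("side"); C=cloud(d,i,i['cam_to_world'])
h=cv2.cvtColor(p,cv2.COLOR_RGB2HSV)
for s in [(383,205),(427,265)]:
    m=comp((abs(h[...,0].astype(int)-60)<15)&(h[...,1]>100)&(d>0)&(C[...,2]>.01)&(C[...,2]<.2),s); print(m.sum(),rim(C[m]))
# fingertips (open): lowest dark points near TCP
m=(abs(C[...,0]-.55)<.09)&(abs(C[...,1])<.04)&(C[...,2]>.15)&(C[...,2]<.35)&(d>0); print('tip z',np.percentile(C[m][:,2],[0,.5,1,2,5]))
E
```

```text
[('camera', ''), ('camera_info', ''), ('job_done', ''), ('get_obs', ''), ('PlanningError', ''), ('tip_extent', 0.022)]
dict_keys(['time', 'q', 'qd', 'joint_efforts', 'ee_pos', 'tcp_rot', 'wrist_force', 'torque', 'grasp_force', 'opening'])
2144 [7.32e-02 4.01e-01 3.72e-02 7.31e-02 4.00e-01 3.92e-02 6.62e-02 4.74e+02]
3154 [7.380e-02 2.695e-01 2.235e-01 7.290e-02 2.692e-01 2.255e-01 6.650e-02
 6.790e+02]
tip z [0.24266282 0.24461711 0.24743191 0.2509357  0.25913066]
```

>>> {"fn": "servo_tool", "kwargs": {"rows": [{"offset": [0.4,0,0],"yaw": 0,"claw": 0.3},{"offset": [0.8,0,0],"yaw": 0,"claw": 0.5},{"offset": [1,0,0],"yaw": 0,"claw": 0.5}]}}

```text
time: 0.48
ee_pos: [0.5498, 0.1015, 0.2528]
tcp_rot: [-180.0, 0.0, 90.1]
wrist_force: [0.6, -0.4, 0.1]
opening: 0.0426
grasp_force: 0.0
```

>>> {"fn": "servo_tool", "kwargs": {"rows": [{"offset": [0.4,0,0],"yaw": 0,"claw": 0.5},{"offset": [0.8,0,0],"yaw": 0,"claw": 0.5},{"offset": [1,0,0],"yaw": 0,"claw": 0.5},{"offset": [1,0,0],"yaw": 0,"claw": 0.5},{"offset": [1,0,0],"yaw": 0,"claw": 0.5}]}}

```text
time: 1.1
ee_pos: [0.5501, 0.1991, 0.2533]
tcp_rot: [-180.0, 0.0, 90.0]
wrist_force: [1.0, -0.9, -0.6]
opening: 0.0424
grasp_force: 0.0
```

```bash
cat >> h.py <<'E'
from scipy.spatial.transform import Rotation as R
def wristcloud():
    o=get_obs(); p,d=camera("wrist"); i=camera_info("wrist")
    T=np.eye(4); T[:3,:3]=R.from_euler('xyz',o['tcp_rot'],degrees=True).as_matrix(); T[:3,3]=o['ee_pos']
    return o,p,d,cloud(d,i,T@i['hand_eye'])
E
python3 - <<'E'
from h import *
o,p,d,C=wristcloud(); cv2.imwrite("pics/w1.png",p[:,:,::-1])
q=np.linalg.norm(C[...,:2]-[.473,.268],axis=-1)
m=white(p)&(d>0)&(q<.1)&(C[...,2]>.02)&(C[...,2]<.12); print(m.sum(),rim(C[m]),rim(C[m],.003))
E
```

```text
19008 [7.480e-02 4.756e-01 2.666e-01 7.090e-02 4.761e-01 2.666e-01 6.600e-02
 5.807e+03] [7.480e-02 4.755e-01 2.667e-01 7.080e-02 4.759e-01 2.665e-01 6.630e-02
 5.211e+03]
```

View pics/w1.png

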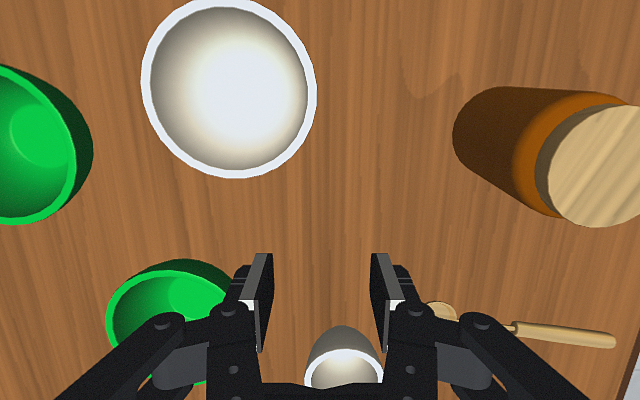

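The wrist view shows the medium bowl's full rim around (229,88). It is well clear of the green bowls and the jar, and its centre is about (0.4755, 0.2667).

>>> {"fn": "servo_tool", "kwargs": {"rows": [{"offset": [0.3,-0.03,0],"yaw": 0,"claw": 0.5},{"offset": [0.68,-0.08,0.2],"yaw": 0,"claw": 0.5},{"offset": [0.68,-0.08,0.5],"yaw": 0,"claw": 0.5},{"offset": [0.68,-0.08,0.8],"yaw": 0,"claw": 0.5},{"offset": [0.68,-0.08,1],"yaw": 0,"claw": 0.5},{"offset": [0.68,-0.08,1],"yaw": 0,"claw": 0.5}]}}

```text
time: 1.9
ee_pos: [0.5415, 0.2667, 0.1519]
tcp_rot: [-179.9, 0.1, 89.9]
wrist_force: [0.3, -0.4, -0.0]
opening: 0.0427
grasp_force: 0.0
```

>>> {"fn": "servo_tool", "kwargs": {"rows": [{"offset": [0,0,0.2],"yaw": 0,"claw": 0.5},{"offset": [0,0,0.4],"yaw": 0,"claw": 0.5},{"offset": [0,0,0.6],"yaw": 0,"claw": 0.5},{"offset": [0,0,0.7],"yaw": 0,"claw": 0.5},{"offset": [0,0,0.7],"yaw": 0,"claw": 0.5},{"offset": [0,0,0.7],"yaw": 0,"claw": 0.5}]}}

```text
time: 2.65
ee_pos: [0.5425, 0.2681, 0.0845]
tcp_rot: [179.9, -0.0, 90.0]
wrist_force: [0.2, 0.1, 0.2]
opening: 0.0426
grasp_force: 0.0
```

>>> {"fn": "servo_tool", "kwargs": {"rows": [{"offset": [0,0,0],"yaw": 0,"claw": 0.7},{"offset": [0,0,0],"yaw": 0,"claw": 0.8},{"offset": [0,0,0],"yaw": 0,"claw": 1},{"offset": [0,0,0],"yaw": 0,"claw": 1},{"offset": [0,0,0],"yaw": 0,"claw": 1},{"offset": [0,0,0],"yaw": 0,"claw": 1},{"offset": [0,0,0],"yaw": 0,"claw": 1},{"offset": [0,0,0],"yaw": 0,"claw": 1}], "squeeze": 90}}

```text
time: 3.65
ee_pos: [0.5416, 0.2687, 0.0841]
tcp_rot: [-180.0, -0.1, 90.0]
wrist_force: [-3.5, 3.2, 6.1]
opening: 0.0057
grasp_force: 87.2
```

>>> {"fn": "servo_tool", "kwargs": {"rows": [{"offset": [0,0,-0.03],"yaw": 0,"claw": 1},{"offset": [0,0,-0.06],"yaw": 0,"claw": 1},{"offset": [0,0,-0.12],"yaw": 0,"claw": 1},{"offset": [0,0,-0.2],"yaw": 0,"claw": 1},{"offset": [0,0,-0.2],"yaw": 0,"claw": 1},{"offset": [0,0,-0.2],"yaw": 0,"claw": 1}]}}

```text
time: 4.4
ee_pos: [0.5421, 0.2679, 0.103]
tcp_rot: [180.0, 0.0, 90.0]
wrist_force: [-0.3, -0.4, -5.0]
opening: 0.0045
grasp_force: 88.1
```

```bash
python3 - <<'E'
from h import *
o=get_obs(); print(o['ee_pos'],o['torque'],o['opening'])
p,d=camera("side"); i=camera_info("side"); C=cloud(d,i,i['cam_to_world']); cv2.imwrite("pics/s1.png",cv2.resize(p[170:320,220:460,::-1],None,fx=3,fy=3))
q=np.linalg.norm(C[...,:2]-[.475,.267],axis=-1)
m=white(p)&(d>0)&(q<.085)&(C[...,2]>.07)&(C[...,2]<.12); Q=C[m]; 
# plane of rim top: keep points near the rim ring
s=np.linalg.lstsq(np.c_[Q[:,:2]-[.475,.267],np.ones(len(Q))],Q[:,2],rcond=None)[0]; print(s,len(Q))
E
```

```text
[0.54211123 0.26785415 0.10304219] [ 0.01245997 -0.27945193  0.02333966] 0.004508800149533759
[0.10778275 0.01554535 0.07806907] 834
```

View pics/s1.png

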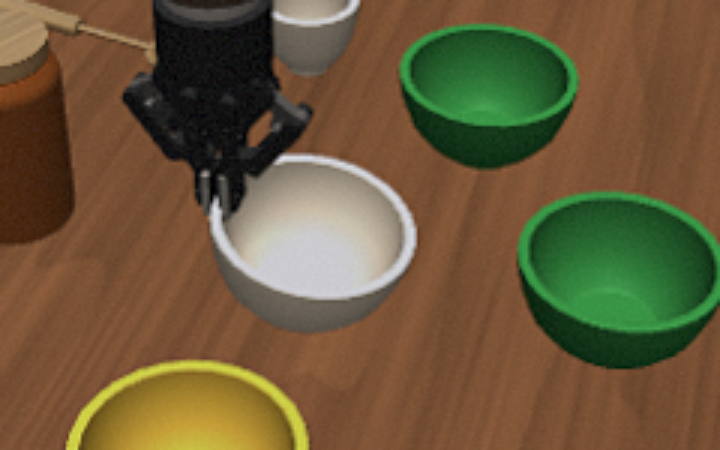

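The medium bowl is lifted and held at its +x rim, near (215,205) in the crop, and its free side seems to sag slightly. I'll measure the tilt.

```bash
cat >> h.py <<'E'
def tilt(cam,c,zlo,zhi,r=(.055,.085)):
    if cam=="wrist": o,p,d,C=wristcloud()
    else:
        p,d=camera(cam); i=camera_info(cam); C=cloud(d,i,i['cam_to_world'])
    v=C[...,:2]-c; q=np.linalg.norm(v,axis=-1); m=white(p)&(d>0)&(q>r[0])&(q<r[1])&(C[...,2]>zlo)&(C[...,2]<zhi)
    Q=C[m]; a=np.floor(np.degrees(np.arctan2(*(Q[:,:2]-c).T[::-1]))/12)
    T=[]
    for k in np.unique(a):
        B=Q[a==k]
        if len(B)>8: z=np.percentile(B[:,2],92); T.append(B[B[:,2]>z-.003].mean(0)*[1,1,0]+[0,0,z])
    T=np.array(T); A=np.c_[T[:,:2]-c,np.ones(len(T))]; w=np.ones(len(T),bool)
    for _ in range(4):
        s=np.linalg.lstsq(A[w],T[w,2],rcond=None)[0]; e=abs(A@s-T[:,2]); w=e<max(.003,1.5*np.median(e))
    B=np.c_[2*T[w,:2],np.ones(w.sum())]; k=np.linalg.lstsq(B,(T[w,:2]**2).sum(1),rcond=None)[0]
    print(cam,'slope x,y',s[:2].round(3),'zc',s[2].round(4),'centre',k[:2].round(4),'r',np.sqrt(k[2]+k[0]**2+k[1]**2).round(4),'n',w.sum(),len(T)); return p
E
python3 - <<'E'
from h import *
for c in ("side","scene","wrist"): tilt(c,np.array([.475,.267]),.06,.12)
o=get_obs();print(o['opening'],o['ee_pos'])
E
```

```text
side slope x,y [0.137 0.001] zc 0.0817 centre [0.4735 0.2642] r 0.0661 n 25 30
scene slope x,y [0.136 0.009] zc 0.0829 centre [0.4769 0.2647] r 0.0658 n 18 21
wrist slope x,y [0.149 0.003] zc 0.0831 centre [0.4777 0.263 ] r 0.0658 n 22 26
0.004832836301004704 [0.54191435 0.26791418 0.10295924]
```

Tilt is about 0.14 rad, so the grip is too shallow. I'll set the bowl back and regrasp deeper.

>>> {"fn": "servo_tool", "kwargs": {"rows": [{"offset": [0,0,0.06],"yaw": 0,"claw": 1},{"offset": [0,0,0.12],"yaw": 0,"claw": 1},{"offset": [0,0,0.17],"yaw": 0,"claw": 1},{"offset": [0,0,0.2],"yaw": 0,"claw": 1},{"offset": [0,0,0.2],"yaw": 0,"claw": 1},{"offset": [0,0,0.2],"yaw": 0,"claw": 0.8},{"offset": [0,0,0.2],"yaw": 0,"claw": 0.7},{"offset": [0,0,0.2],"yaw": 0,"claw": 0.7},{"offset": [0,0,0.25],"yaw": 0,"claw": 0.7},{"offset": [0,0,0.29],"yaw": 0,"claw": 0.7},{"offset": [0,0,0.29],"yaw": 0,"claw": 0.7}]}}

```text
time: 5.98
ee_pos: [0.5417, 0.2679, 0.0735]
tcp_rot: [-179.9, 0.0, 90.0]
wrist_force: [0.2, 0.3, -0.1]
opening: 0.0253
grasp_force: 0.4
```

```bash
python3 - <<'E'
from h import *
for c in ("side","wrist"): tilt(c,np.array([.475,.267]),.06,.12)
o=get_obs();print(o['opening'],o['ee_pos'],o['wrist_force'])
E
```

```text
side slope x,y [-0.     0.004] zc 0.0726 centre [0.4811 0.2642] r 0.0664 n 27 28
wrist slope x,y [-0.003  0.012] zc 0.0741 centre [0.4844 0.2639] r 0.0659 n 23 26
0.025942554221595557 [0.54174566 0.26791896 0.07397443] [-0.60477063  0.25970735 -0.24886021]
```

>>> {"fn": "servo_tool", "kwargs": {"rows": [{"offset": [-0.03,0.08,0],"yaw": 0,"claw": 0.7},{"offset": [-0.03,0.08,0],"yaw": 0,"claw": 0.7},{"offset": [-0.03,0.08,0],"yaw": 0,"claw": 0.8},{"offset": [-0.03,0.08,0],"yaw": 0,"claw": 0.85},{"offset": [-0.03,0.08,0],"yaw": 0,"claw": 0.9},{"offset": [-0.03,0.08,0],"yaw": 0,"claw": 1},{"offset": [-0.03,0.08,0],"yaw": 0,"claw": 1},{"offset": [-0.03,0.08,0],"yaw": 0,"claw": 1},{"offset": [-0.03,0.08,0],"yaw": 0,"claw": 1}], "squeeze": 110}}

```text
time: 7.2
ee_pos: [0.549, 0.2652, 0.0758]
tcp_rot: [-179.9, -0.1, 90.0]
wrist_force: [-6.3, -2.4, 14.2]
opening: 0.0067
grasp_force: 107.1
```

>>> {"fn": "servo_tool", "kwargs": {"rows": [{"offset": [0,0,-0.03],"yaw": 0,"claw": 1},{"offset": [0,0,-0.06],"yaw": 0,"claw": 1},{"offset": [0,0,-0.12],"yaw": 0,"claw": 1},{"offset": [0,0,-0.2],"yaw": 0,"claw": 1},{"offset": [0,0,-0.2],"yaw": 0,"claw": 1},{"offset": [0,0,-0.2],"yaw": 0,"claw": 1}]}}

```text
time: 7.95
ee_pos: [0.55, 0.2649, 0.0938]
tcp_rot: [-180.0, 0.0, 90.0]
wrist_force: [0.4, 1.0, -4.8]
opening: 0.0053
grasp_force: 107.8
```

```bash
python3 - <<'E'
from h import *
for c in ("side","scene","wrist"): tilt(c,np.array([.482,.264]),.06,.12)
o=get_obs();print(o['opening'],o['ee_pos'],o['torque'])
E
```

```text
side slope x,y [0.15  0.004] zc 0.0813 centre [0.4815 0.2649] r 0.066 n 25 28
scene slope x,y [0.15  0.009] zc 0.0826 centre [0.4845 0.2653] r 0.0655 n 18 19
wrist slope x,y [0.159 0.005] zc 0.0826 centre [0.4858 0.2636] r 0.0657 n 22 26
0.005299236533952528 [0.5499077  0.26489226 0.09379304] [-0.04186925 -0.24875911  0.03603511]
```

The same tilt at a deeper grip means the wall is aligning with the pads, because it tapers. It rights itself when set down, shifting about +8 mm in x, so I'll carry it like this and allow for that.

>>> {"fn": "servo_tool", "kwargs": {"rows": [{"offset": [0,0,-0.08],"yaw": 0,"claw": 1},{"offset": [0,0,-0.25],"yaw": 0,"claw": 1},{"offset": [0,0,-0.45],"yaw": 0,"claw": 1},{"offset": [0,0,-0.65],"yaw": 0,"claw": 1},{"offset": [-0.05,0,-0.85],"yaw": 0,"claw": 1},{"offset": [-0.15,-0.03,-1],"yaw": 0,"claw": 1},{"offset": [-0.3,-0.06,-1],"yaw": 0,"claw": 1},{"offset": [-0.5,-0.1,-1],"yaw": 0,"claw": 1},{"offset": [-0.7,-0.14,-1],"yaw": 0,"claw": 1},{"offset": [-0.9,-0.18,-1],"yaw": 0,"claw": 1},{"offset": [-1,-0.2,-1],"yaw": 0,"claw": 1}]}}

```text
time: 9.48
ee_pos: [0.5297, 0.1634, 0.1943]
tcp_rot: [-180.0, 0.0, 89.9]
wrist_force: [-0.9, -0.1, -4.8]
opening: 0.0049
grasp_force: 107.7
```

>>> {"fn": "servo_tool", "kwargs": {"rows": [{"offset": [-0.12,-0.02,0],"yaw": 0,"claw": 1},{"offset": [-0.3,-0.05,-0.05],"yaw": 0,"claw": 1},{"offset": [-0.48,-0.08,-0.1],"yaw": 0,"claw": 1},{"offset": [-0.66,-0.11,-0.15],"yaw": 0,"claw": 1},{"offset": [-0.84,-0.14,-0.2],"yaw": 0,"claw": 1},{"offset": [-1,-0.15,-0.2],"yaw": 0,"claw": 1}]}}

```text
time: 10.22
ee_pos: [0.515, 0.0638, 0.2149]
tcp_rot: [179.9, -0.0, 90.0]
wrist_force: [0.6, -0.6, -3.8]
opening: 0.0055
grasp_force: 107.8
```

>>> {"fn": "servo_tool", "kwargs": {"rows": [{"offset": [-0.15,-0.02,0],"yaw": 0,"claw": 1},{"offset": [-0.32,-0.05,0],"yaw": 0,"claw": 1},{"offset": [-0.49,-0.08,0],"yaw": 0,"claw": 1},{"offset": [-0.66,-0.11,0],"yaw": 0,"claw": 1},{"offset": [-0.83,-0.13,0],"yaw": 0,"claw": 1},{"offset": [-1,-0.15,0],"yaw": 0,"claw": 1}]}}

```text
time: 10.98
ee_pos: [0.4998, -0.0362, 0.2143]
tcp_rot: [180.0, -0.0, 90.0]
wrist_force: [-0.7, 0.9, -3.9]
opening: 0.0052
grasp_force: 107.7
```

>>> {"fn": "servo_tool", "kwargs": {"rows": [{"offset": [-0.17,-0.02,0],"yaw": 0,"claw": 1},{"offset": [-0.34,-0.05,0],"yaw": 0,"claw": 1},{"offset": [-0.51,-0.08,0],"yaw": 0,"claw": 1},{"offset": [-0.68,-0.11,0],"yaw": 0,"claw": 1},{"offset": [-0.85,-0.13,0],"yaw": 0,"claw": 1},{"offset": [-1,-0.15,0],"yaw": 0,"claw": 1}]}}

```text
time: 11.72
ee_pos: [0.4849, -0.1361, 0.2143]
tcp_rot: [180.0, -0.0, 90.0]
wrist_force: [0.8, 0.7, -4.4]
opening: 0.0051
grasp_force: 107.7
```

```bash
python3 - <<'E'
from h import *
o,p,d,C=wristcloud(); cv2.imwrite("pics/w2.png",p[:,:,::-1]); print(o['time'],o['ee_pos'],o['opening'],o['wrist_force'])
p,d=camera("scene"); i=camera_info("scene"); C=cloud(d,i,i['cam_to_world'])
tilt("scene",np.array([.411,-.262]),.05,.09,(.08,.115)); tilt("side",np.array([.411,-.262]),.05,.09,(.08,.115))
E
```

```text
11.725 [ 0.48485846 -0.13614694  0.21427922] 0.0051298340583344265 [ 0.77694812  0.67657248 -4.37825253]
scene slope x,y [-0.001  0.003] zc 0.0765 centre [ 0.4124 -0.2612] r 0.0954 n 20 20
side slope x,y [-0.001  0.001] zc 0.0747 centre [ 0.4116 -0.2617] r 0.0957 n 22 22
```

View pics/w2.png

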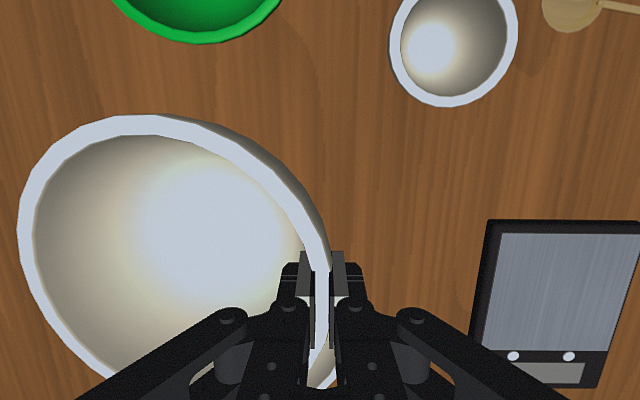

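The wrist view shows the medium bowl held steadily at (315,280). The small bowl is at (453,45), the scale is at lower right, and the way to the large bowl is clear. The target TCP is about (0.471, -0.2615).

>>> {"fn": "servo_tool", "kwargs": {"rows": [{"offset": [-0.17,-0.02,0],"yaw": 0,"claw": 1},{"offset": [-0.34,-0.04,0],"yaw": 0,"claw": 1},{"offset": [-0.51,-0.06,0],"yaw": 0,"claw": 1},{"offset": [-0.68,-0.08,0],"yaw": 0,"claw": 1},{"offset": [-0.85,-0.11,0],"yaw": 0,"claw": 1},{"offset": [-1,-0.14,0],"yaw": 0,"claw": 1}]}}

```text
time: 12.68
ee_pos: [0.4707, -0.2362, 0.2142]
tcp_rot: [-180.0, -0.0, 90.0]
wrist_force: [0.9, 0.8, -4.6]
opening: 0.0053
grasp_force: 107.7
```

>>> {"fn": "servo_tool", "kwargs": {"rows": [{"offset": [-0.14,0,0],"yaw": 0,"claw": 1},{"offset": [-0.26,0,0.1],"yaw": 0,"claw": 1},{"offset": [-0.26,0,0.25],"yaw": 0,"claw": 1},{"offset": [-0.26,0,0.4],"yaw": 0,"claw": 1},{"offset": [-0.26,0,0.55],"yaw": 0,"claw": 1},{"offset": [-0.26,0,0.7],"yaw": 0,"claw": 1},{"offset": [-0.26,0,0.85],"yaw": 0,"claw": 1},{"offset": [-0.26,0,0.95],"yaw": 0,"claw": 1},{"offset": [-0.26,0,1],"yaw": 0,"claw": 1},{"offset": [-0.26,0,1],"yaw": 0,"claw": 1}]}}

```text
time: 13.92
ee_pos: [0.471, -0.261, 0.1142]
tcp_rot: [-180.0, -0.0, 90.0]
wrist_force: [-0.0, 0.0, -4.2]
opening: 0.005
grasp_force: 107.6
```

```bash
python3 - <<'E'
from h import *
for c in ("scene","side","wrist"): tilt(c,np.array([.406,-.262]),.09,.16)
o=get_obs();print(o['opening'],o['ee_pos'],o['torque'],o['wrist_force'])
E
```

```text
scene slope x,y [ 0.166 -0.006] zc 0.1043 centre [ 0.4059 -0.2586] r 0.066 n 10 11
side slope x,y [ 0.145 -0.002] zc 0.1027 centre [ 0.404 -0.26 ] r 0.066 n 20 22
wrist slope x,y [0.16  0.005] zc 0.1041 centre [ 0.407  -0.2625] r 0.0657 n 22 24
0.005474957927619903 [ 0.47124605 -0.26116257  0.11485316] [-0.01824912 -0.24069245  0.00202995] [-0.04904937 -0.80507144 -4.39662029]
```

>>> {"fn": "servo_tool", "kwargs": {"rows": [{"offset": [0,-0.03,0.05],"yaw": 0,"claw": 1},{"offset": [0,-0.03,0.1],"yaw": 0,"claw": 1},{"offset": [0,-0.03,0.13],"yaw": 0,"claw": 1},{"offset": [0,-0.03,0.16],"yaw": 0,"claw": 1},{"offset": [0,-0.03,0.19],"yaw": 0,"claw": 1},{"offset": [0,-0.03,0.22],"yaw": 0,"claw": 1},{"offset": [0,-0.03,0.22],"yaw": 0,"claw": 1}]}}

```text
time: 14.95
ee_pos: [0.4717, -0.2619, 0.0977]
tcp_rot: [179.4, 0.2, 90.0]
wrist_force: [8.0, 3.9, 27.4]
opening: 0.0053
grasp_force: 123.6
```

```bash
python3 - <<'E'
from h import *
for c in ("scene","side","wrist"): tilt(c,np.array([.406,-.262]),.07,.14)
o=get_obs();print(o['opening'],o['ee_pos'],o['torque'],o['wrist_force'])
E
```

```text
scene slope x,y [ 0.112 -0.011] zc 0.0915 centre [ 0.4057 -0.259 ] r 0.0654 n 17 18
side slope x,y [0.091 0.004] zc 0.089 centre [ 0.4041 -0.2602] r 0.0663 n 21 23
wrist slope x,y [0.103 0.008] zc 0.0905 centre [ 0.4076 -0.2628] r 0.0659 n 22 26
0.005163943220165041 [ 0.47166414 -0.26187372  0.09774122] [ 1.08303824  0.1180873  -0.21041533] [ 8.99917438  4.65333178 27.97667181]
```

>>> {"fn": "servo_tool", "kwargs": {"rows": [{"offset": [0,0,-0.03],"yaw": 0,"claw": 1},{"offset": [0,0,-0.05],"yaw": 0,"claw": 1},{"offset": [0,0,-0.05],"yaw": 0,"claw": 0.9},{"offset": [0,0,-0.05],"yaw": 0,"claw": 0.85},{"offset": [0,0,-0.05],"yaw": 0,"claw": 0.8},{"offset": [0,0,-0.05],"yaw": 0,"claw": 0.8},{"offset": [0,0,-0.05],"yaw": 0,"claw": 0.8}]}}

```text
time: 15.98
ee_pos: [0.4687, -0.2612, 0.0978]
tcp_rot: [179.9, 0.0, 90.0]
wrist_force: [4.9, 0.8, 3.0]
opening: 0.0169
grasp_force: 2.7
```

```bash
python3 - <<'E'
from h import *
for c in ("scene","side","wrist"): tilt(c,np.array([.411,-.262]),.07,.14)
o=get_obs();print(o['opening'],o['ee_pos'],o['torque'],o['wrist_force'])
p,d=camera("side"); cv2.imwrite("pics/s2.png",cv2.resize(p[60:200,300:500,::-1],None,fx=4,fy=4))
E
```

```text
scene slope x,y [ 0.128 -0.023] zc 0.0929 centre [ 0.4111 -0.2611] r 0.0686 n 13 18
side slope x,y [0.076 0.004] zc 0.089 centre [ 0.4055 -0.2603] r 0.0665 n 23 25
wrist slope x,y [0.088 0.017] zc 0.0903 centre [ 0.4084 -0.2617] r 0.0655 n 24 26
0.016630746999249144 [ 0.46868458 -0.26120616  0.09779442] [ 0.06508004 -1.15303478 -0.03040503] [ 5.94544951 -0.01890425  3.97599533]
```

View pics/s2.png

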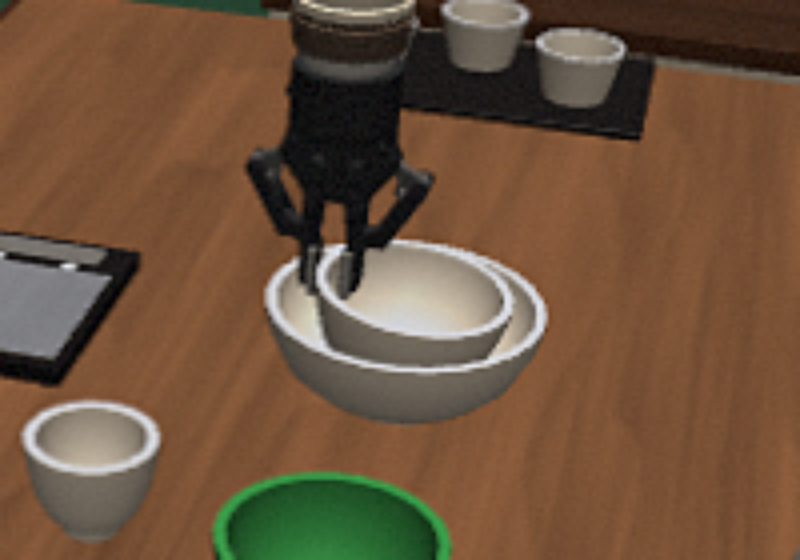

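The medium bowl sits in the large one at (415,300) in the crop, still leaning on the outer finger. I'll ease the gripper +x so it can right itself.

>>> {"fn": "servo_tool", "kwargs": {"rows": [{"offset": [0,0.02,0],"yaw": 0,"claw": 0.8},{"offset": [0,0.04,0],"yaw": 0,"claw": 0.8},{"offset": [0,0.06,0],"yaw": 0,"claw": 0.8},{"offset": [0,0.08,0],"yaw": 0,"claw": 0.8},{"offset": [0,0.08,0],"yaw": 0,"claw": 0.8}]}}

```text
time: 16.8
ee_pos: [0.4759, -0.261, 0.0972]
tcp_rot: [-180.0, -0.0, 90.0]
wrist_force: [-0.3, -1.3, 0.8]
opening: 0.0176
grasp_force: 0.0
```

```bash
python3 - <<'E'
from h import *
for c in ("scene","side","wrist"): tilt(c,np.array([.411,-.262]),.07,.14)
o=get_obs();print(o['opening'],o['ee_pos'],o['torque'],o['wrist_force'])
E
```

```text
scene slope x,y [-0.013  0.017] zc 0.0881 centre [ 0.4142 -0.2599] r 0.066 n 17 18
side slope x,y [-0.005 -0.001] zc 0.0865 centre [ 0.4125 -0.2597] r 0.0668 n 23 26
wrist slope x,y [0.002 0.006] zc 0.0883 centre [ 0.4145 -0.2619] r 0.0658 n 24 27
0.017313435006102707 [ 0.47588765 -0.26100092  0.09728722] [0.01200748 0.00039216 0.0263026 ] [-0.78076341 -0.27658258 -0.57571827]
```

Seated: upright, rim at 0.088, within 3 mm of the large bowl's centre. Retreat and go for the small bowl.

>>> {"fn": "servo_tool", "kwargs": {"rows": [{"offset": [0,0.03,-0.1],"yaw": 0,"claw": 0.8},{"offset": [0,0.03,-0.3],"yaw": 0,"claw": 0.8},{"offset": [0,0.03,-0.6],"yaw": 0,"claw": 0.7},{"offset": [0.2,0.2,-1],"yaw": 0,"claw": 0.6},{"offset": [0.6,0.4,-1],"yaw": 0,"claw": 0.6},{"offset": [1,0.7,-1],"yaw": 0,"claw": 0.6},{"offset": [1,0.7,-1],"yaw": 0,"claw": 0.6}]}}

```text
time: 17.82
ee_pos: [0.5475, -0.1586, 0.1978]
tcp_rot: [180.0, -0.0, 90.2]
wrist_force: [-1.0, -0.1, 0.2]
opening: 0.0345
grasp_force: 0.0
```

>>> {"fn": "servo_tool", "kwargs": {"rows": [{"offset": [0.4,0.3,0],"yaw": 0,"claw": 0.6},{"offset": [0.8,0.65,0],"yaw": 0,"claw": 0.6},{"offset": [0.8,0.65,0],"yaw": 0,"claw": 0.6},{"offset": [0.8,0.65,0],"yaw": 0,"claw": 0.6}]}}

```text
time: 18.32
ee_pos: [0.6107, -0.0816, 0.1975]
tcp_rot: [-180.0, 0.0, 90.0]
wrist_force: [-0.2, 0.0, 0.0]
opening: 0.0341
grasp_force: 0.0
```

```bash
python3 - <<'E'
from h import *
tilt("side",np.array([.412,-.261]),.07,.14)
for c in ("wrist","scene"): tilt(c,np.array([.571,-.03]),.055,.085,(.03,.055))
o=get_obs();print(o['opening'],o['ee_pos'],o['time'])
E
```

```text
side slope x,y [-0.005 -0.001] zc 0.0864 centre [ 0.4122 -0.2601] r 0.0668 n 27 27
wrist slope x,y [0.001 0.   ] zc 0.0706 centre [ 0.5743 -0.0321] r 0.0394 n 30 30
scene slope x,y [ 0.003 -0.001] zc 0.0706 centre [ 0.5732 -0.0299] r 0.0396 n 22 22
0.03423789977912134 [ 0.61045588 -0.08213767  0.19777175] 18.475
```

>>> {"fn": "servo_tool", "kwargs": {"rows": [{"offset": [0.3,0.02,0],"yaw": 0,"claw": 0.6},{"offset": [0.51,0.02,0.2],"yaw": 0,"claw": 0.6},{"offset": [0.51,0.02,0.5],"yaw": 0,"claw": 0.6},{"offset": [0.51,0.02,0.8],"yaw": 0,"claw": 0.6},{"offset": [0.51,0.02,1],"yaw": 0,"claw": 0.6},{"offset": [0.51,0.02,1],"yaw": 0,"claw": 0.6}]}}

```text
time: 19.23
ee_pos: [0.6117, -0.0308, 0.0961]
tcp_rot: [-179.8, -0.0, 89.9]
wrist_force: [-0.1, 0.3, 0.2]
opening: 0.034
grasp_force: 0.0
```

>>> {"fn": "servo_tool", "kwargs": {"rows": [{"offset": [0,0,0.1],"yaw": 0,"claw": 0.6},{"offset": [0,0,0.18],"yaw": 0,"claw": 0.6},{"offset": [0,0,0.18],"yaw": 0,"claw": 0.7},{"offset": [0,0,0.18],"yaw": 0,"claw": 0.8},{"offset": [0,0,0.18],"yaw": 0,"claw": 0.85},{"offset": [0,0,0.18],"yaw": 0,"claw": 0.9},{"offset": [0,0,0.18],"yaw": 0,"claw": 1},{"offset": [0,0,0.18],"yaw": 0,"claw": 1},{"offset": [0,0,0.18],"yaw": 0,"claw": 1},{"offset": [0,0,0.18],"yaw": 0,"claw": 1}], "squeeze": 80}}

```text
time: 20.48
ee_pos: [0.6131, -0.0302, 0.0798]
tcp_rot: [180.0, 0.0, 90.0]
wrist_force: [-2.1, -1.8, 4.5]
opening: 0.0074
grasp_force: 74.3
```

>>> {"fn": "servo_tool", "kwargs": {"rows": [{"offset": [0,0,-0.03],"yaw": 0,"claw": 1},{"offset": [0,0,-0.06],"yaw": 0,"claw": 1},{"offset": [0,0,-0.12],"yaw": 0,"claw": 1},{"offset": [0,0,-0.2],"yaw": 0,"claw": 1},{"offset": [0,0,-0.2],"yaw": 0,"claw": 1}]}}

```text
time: 21.1
ee_pos: [0.6135, -0.03, 0.1004]
tcp_rot: [179.9, 0.0, 90.0]
wrist_force: [-0.4, -0.6, -3.0]
opening: 0.0071
grasp_force: 73.6
```

```bash
python3 - <<'E'
from h import *
for c in ("wrist","scene","side"): tilt(c,np.array([.573,-.03]),.055,.11,(.03,.055))
o=get_obs();print(o['opening'],o['ee_pos'],o['time'],o['torque'])
E
```

```text
wrist slope x,y [ 0.047 -0.001] zc 0.0889 centre [ 0.5752 -0.0305] r 0.0395 n 22 28
scene slope x,y [0.05  0.002] zc 0.0882 centre [ 0.5729 -0.0278] r 0.0392 n 16 18
side slope x,y [0.039 0.002] zc 0.0853 centre [ 0.5703 -0.0284] r 0.0397 n 19 22
0.007221088544481413 [ 0.61294784 -0.02998304  0.09914936] 21.25 [-0.02807344 -0.13103635  0.01401271]
```

>>> {"fn": "servo_tool", "kwargs": {"rows": [{"offset": [0,0,-0.1],"yaw": 0,"claw": 1},{"offset": [0,0,-0.25],"yaw": 0,"claw": 1},{"offset": [0,0,-0.45],"yaw": 0,"claw": 1},{"offset": [0,0,-0.65],"yaw": 0,"claw": 1},{"offset": [-0.1,-0.05,-0.85],"yaw": 0,"claw": 1},{"offset": [-0.22,-0.15,-1],"yaw": 0,"claw": 1},{"offset": [-0.38,-0.27,-1],"yaw": 0,"claw": 1},{"offset": [-0.54,-0.4,-1],"yaw": 0,"claw": 1},{"offset": [-0.7,-0.52,-1],"yaw": 0,"claw": 1},{"offset": [-0.86,-0.65,-1],"yaw": 0,"claw": 1},{"offset": [-1,-0.75,-1],"yaw": 0,"claw": 1}]}}

```text
time: 22.62
ee_pos: [0.537, -0.1311, 0.1992]
tcp_rot: [-180.0, -0.0, 90.0]
wrist_force: [0.5, -0.1, -2.7]
opening: 0.0071
grasp_force: 73.7
```

>>> {"fn": "servo_tool", "kwargs": {"rows": [{"offset": [-0.15,-0.1,0],"yaw": 0,"claw": 1},{"offset": [-0.32,-0.22,0],"yaw": 0,"claw": 1},{"offset": [-0.49,-0.35,0],"yaw": 0,"claw": 1},{"offset": [-0.66,-0.48,0],"yaw": 0,"claw": 1},{"offset": [-0.83,-0.6,0],"yaw": 0,"claw": 1},{"offset": [-1,-0.7,0],"yaw": 0,"claw": 1}]}}

```text
time: 23.38
ee_pos: [0.4671, -0.231, 0.1993]
tcp_rot: [180.0, 0.0, 90.0]
wrist_force: [-0.7, 0.4, -3.1]
opening: 0.007
grasp_force: 73.7
```

>>> {"fn": "servo_tool", "kwargs": {"rows": [{"offset": [-0.15,-0.09,0],"yaw": 0,"claw": 1},{"offset": [-0.3,-0.18,0],"yaw": 0,"claw": 1},{"offset": [-0.3,-0.18,0],"yaw": 0,"claw": 1},{"offset": [-0.3,-0.18,0],"yaw": 0,"claw": 1}]}}

```text
time: 23.88
ee_pos: [0.45, -0.26, 0.1993]
tcp_rot: [180.0, -0.0, 90.0]
wrist_force: [-0.1, -0.1, -2.3]
opening: 0.0073
grasp_force: 73.7
```

```bash
python3 - <<'E'
from h import *
for c in ("scene","side"): tilt(c,np.array([.413,-.261]),.07,.11)
for c in ("wrist","scene","side"): tilt(c,np.array([.4105,-.261]),.17,.23,(.03,.055))
o=get_obs();print(o['opening'],o['ee_pos'],o['time'])
E
```

```text
scene slope x,y [0.007 0.   ] zc 0.0883 centre [ 0.4132 -0.2599] r 0.0666 n 23 24
side slope x,y [-0.003  0.006] zc 0.0866 centre [ 0.4122 -0.2597] r 0.067 n 25 25
wrist slope x,y [ 0.048 -0.002] zc 0.1881 centre [ 0.412  -0.2603] r 0.0396 n 21 23
scene slope x,y [0.026 0.009] zc 0.1872 centre [ 0.4116 -0.258 ] r 0.0397 n 13 14
side slope x,y [0.032 0.025] zc 0.1851 centre [ 0.4093 -0.2582] r 0.0393 n 19 20
0.007077036582899961 [ 0.45021888 -0.25963818  0.1992603 ] 24.125
```

>>> {"fn": "servo_tool", "kwargs": {"rows": [{"offset": [-0.01,0,0.08],"yaw": 0,"claw": 1},{"offset": [-0.01,0,0.22],"yaw": 0,"claw": 1},{"offset": [-0.01,0,0.37],"yaw": 0,"claw": 1},{"offset": [-0.01,0,0.52],"yaw": 0,"claw": 1},{"offset": [-0.01,0,0.66],"yaw": 0,"claw": 1},{"offset": [-0.01,0,0.76],"yaw": 0,"claw": 1},{"offset": [-0.01,0,0.82],"yaw": 0,"claw": 1},{"offset": [-0.01,0,0.86],"yaw": 0,"claw": 1},{"offset": [-0.01,0,0.86],"yaw": 0,"claw": 1},{"offset": [-0.01,0,0.86],"yaw": 0,"claw": 1}]}}

```text
time: 25.38
ee_pos: [0.4502, -0.2611, 0.1137]
tcp_rot: [180.0, 0.0, 90.0]
wrist_force: [0.2, 0.4, -2.8]
opening: 0.0067
grasp_force: 73.7
```

```bash
python3 - <<'E'
from h import *
for c in ("wrist","scene","side"): tilt(c,np.array([.4105,-.261]),.085,.13,(.03,.052))
o=get_obs();print(o['opening'],o['ee_pos'],o['time'],o['wrist_force'],o['torque'])
E
```

```text
wrist slope x,y [ 0.047 -0.001] zc 0.1025 centre [ 0.4119 -0.2617] r 0.0396 n 20 23
scene slope x,y [ 0.071 -0.   ] zc 0.1029 centre [ 0.4103 -0.259 ] r 0.0388 n 13 13
side slope x,y [ 0.043 -0.007] zc 0.1004 centre [ 0.4098 -0.259 ] r 0.0397 n 17 18
0.007334282948380039 [ 0.45014253 -0.26110441  0.11362349] 25.525 [ 0.60078635 -0.35516299 -1.76308489] [ 0.00064437 -0.07015517  0.0104854 ]
```

>>> {"fn": "servo_tool", "kwargs": {"rows": [{"offset": [0,0,0.01],"yaw": 0,"claw": 1},{"offset": [0,0,0.02],"yaw": 0,"claw": 1},{"offset": [0,0,0.03],"yaw": 0,"claw": 1},{"offset": [0,0,0.035],"yaw": 0,"claw": 1},{"offset": [0,0,0.035],"yaw": 0,"claw": 1},{"offset": [0,0,0.035],"yaw": 0,"claw": 1}]}}

```text
time: 26.28
ee_pos: [0.4502, -0.2611, 0.11]
tcp_rot: [180.0, 0.0, 90.0]
wrist_force: [2.3, 0.2, -0.3]
opening: 0.0071
grasp_force: 74.2
```

>>> {"fn": "servo_tool", "kwargs": {"rows": [{"offset": [0,0,0],"yaw": 0,"claw": 0.9},{"offset": [0,0,0],"yaw": 0,"claw": 0.87},{"offset": [0,0,0],"yaw": 0,"claw": 0.84},{"offset": [0,0,0],"yaw": 0,"claw": 0.8},{"offset": [0,0,0],"yaw": 0,"claw": 0.8},{"offset": [0,0,0],"yaw": 0,"claw": 0.8}]}}

```text
time: 27.02
ee_pos: [0.4499, -0.261, 0.1097]
tcp_rot: [-180.0, -0.0, 90.0]
wrist_force: [0.8, 0.3, -0.9]
opening: 0.0173
grasp_force: 0.1
```

```bash
python3 - <<'E'
from h import *
for c in ("wrist","scene","side"): tilt(c,np.array([.4115,-.261]),.085,.13,(.03,.052))
o=get_obs();print(o['opening'],o['ee_pos'],o['time'],o['wrist_force'],o['torque'])
E
```

```text
wrist slope x,y [0.002 0.005] zc 0.0985 centre [ 0.4143 -0.2621] r 0.0397 n 23 24
scene slope x,y [ 0.424 -0.273] zc 0.1005 centre [ 0.4153 -0.26  ] r 0.0402 n 6 9
side slope x,y [0.011 0.007] zc 0.0967 centre [ 0.4116 -0.2591] r 0.0398 n 16 18
0.017213028359669133 [ 0.44997656 -0.26100465  0.10977522] 27.175 [ 0.23544372 -0.02710358 -0.98267846] [ 0.03672078 -0.0389585   0.02434094]
```

Seated upright with the rim at 0.098. I'll centre the fingers around the wall, rise and check.

>>> {"fn": "servo_tool", "kwargs": {"rows": [{"offset": [0,0.03,0],"yaw": 0,"claw": 0.8},{"offset": [0,0.03,-0.1],"yaw": 0,"claw": 0.8},{"offset": [0,0.03,-0.25],"yaw": 0,"claw": 0.8},{"offset": [0,0.03,-0.5],"yaw": 0,"claw": 0.8},{"offset": [0,0.03,-0.8],"yaw": 0,"claw": 0.8},{"offset": [0,0.03,-1],"yaw": 0,"claw": 0.8},{"offset": [0.3,0.2,-1],"yaw": 0,"claw": 0.8},{"offset": [0.7,0.4,-1],"yaw": 0,"claw": 0.8},{"offset": [0.7,0.4,-1],"yaw": 0,"claw": 0.8},{"offset": [0.7,0.4,-1],"yaw": 0,"claw": 0.8}]}}

```text
time: 28.42
ee_pos: [0.49, -0.1911, 0.2106]
tcp_rot: [180.0, 0.0, 90.0]
wrist_force: [0.3, -1.1, -0.2]
opening: 0.017
grasp_force: 0.0
```

```bash
python3 - <<'E'
from h import *
c0=np.array([.413,-.261])
for c in ("scene","side"):
    tilt(c,c0,.092,.13,(.03,.052)); tilt(c,c0,.08,.1,(.058,.08)); tilt(c,c0,.06,.09,(.085,.115))
p,d=camera("side"); cv2.imwrite("pics/end.png",p[:,:,::-1]); print(get_obs()['time'])
E
```

```text
Traceback (most recent call last):
  File "h.py", line 33, in tilt
    T=np.array(T); A=np.c_[T[:,:2]-c,np.ones(len(T))]; w=np.ones(len(T),bool)
                           ~^^^^^^
IndexError: too many indices for array: array is 1-dimensional, but 2 were indexed
```

```bash
python3 - <<'E'
from h import *
c0=np.array([.413,-.261])
for a in [(.092,.13,(.03,.052)),(.08,.1,(.058,.08)),(.06,.09,(.085,.115))]: tilt("side",c0,*a)
p,d=camera("side"); cv2.imwrite("pics/end.png",p[:,:,::-1]); print(get_obs()['time'])
E
```

```text
Traceback (most recent call last):
  File "h.py", line 33, in tilt
    T=np.array(T); A=np.c_[T[:,:2]-c,np.ones(len(T))]; w=np.ones(len(T),bool)
                           ~^^^^^^
IndexError: too many indices for array: array is 1-dimensional, but 2 were indexed
```

```bash
python3 - <<'E'
from h import *
p,d=camera("side"); cv2.imwrite("pics/end.png",p[:,:,::-1]); print(get_obs()['time'])
E
```

```text
28.575
```

View pics/end.png

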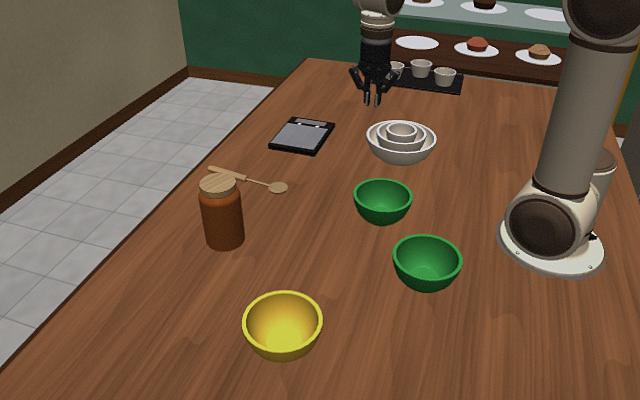

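The three bowls are nested at (401,140) and the bystanders have not moved. The check failed only because too few pixels passed its height cut, so I'll measure again with a looser one.

```bash
python3 - <<'E'
from h import *
c0=np.array([.413,-.261])
p,d=camera("side"); i=camera_info("side"); C=cloud(d,i,i['cam_to_world']); q=np.linalg.norm(C[...,:2]-c0,axis=-1); w=white(p)&(d>0)
for lo,hi,r0,r1 in [(.085,.13,0,.05),(.078,.1,.058,.08),(.065,.09,.088,.115)]:
    Q=C[w&(q>r0)&(q<r1)&(C[...,2]>lo)&(C[...,2]<hi)]; zt=np.percentile(Q[:,2],95); Q=Q[Q[:,2]>zt-.006]
    s=np.linalg.lstsq(np.c_[Q[:,:2]-c0,np.ones(len(Q))],Q[:,2],rcond=None)[0]; print(s.round(3),rim(Q))
E
```

```text
[-0.003  0.     0.095] [ 9.840e-02  4.121e-01 -2.595e-01  4.730e-02  4.115e-01 -2.595e-01
  4.000e-02  1.660e+02]
[ 0.001 -0.005  0.085] [ 8.820e-02  4.107e-01 -2.598e-01  7.420e-02  4.121e-01 -2.602e-01
  6.720e-02  2.500e+02]
[-0.002 -0.004  0.073] [ 7.680e-02  4.117e-01 -2.621e-01  1.039e-01  4.115e-01 -2.620e-01
  9.610e-02  3.280e+02]
```

Rim heights of 98, 88 and 77 mm, all level and concentric within 3 mm.

```bash
python3 -c "
from workcell import *
print(job_done())"
```

```text
the job is handed in; nothing more can be done
None
```

The three bowls are nested in size order; a final camera check found them level, within 3 mm of concentric and each resting on the floor of the one below, the jar, scale and spoon look untouched, and the job is handed in, though the hand-in returned no verdict.

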